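Swap the recalled tub at the back of the shelf bin

TASK

The tub with the red hold sticker at the back of the cardboard shelf bin has been recalled: lift out the tall carton and the canister in front of it, stand both on the dark grey mat, and put the recalled tub in the red quarantine tray. Then stand the fresh tub from the green tray in its place at the back of the bin, and put the carton and the canister back each exactly where it stood at the start. Keep everything upright, set things down rather than dropping them, and leave the tape dispenser and the stapler alone.

Things in the scene. Friction and masses are not known exactly. Their poses are not given: they have to be found in the camera images.
- bin: Open brown card bin, fixed: 250 (x) x 84 (y) x 50 mm high, walls and floor 4 mm, front (-x) 30 mm high. Origin: centre of underside, +x to its back. In a row on its centre line: the recalled tub at x = +56 mm (the back place), then at +1 and -51 mm the carton and the canister, in any order; 5-6 mm between them, 11 to 14 mm to the side walls (too little for a finger), 39 mm behind the tub.
- carton_mid (a point): Centre (65 mm above its foot) of the tall white carton with a green band and brown tape on top: 46 (x) x 54 (y) x 130 mm high, 0.2 to 0.4 kg, loose, z up. In the bin its x runs along the bin's x: grip its 54 mm width, across the bin, 30 to 50 mm above this centre, to stay clear of the bin's walls and of the neighbour's top.
- canister_mid (a point): Centre (64 mm above its foot) of the tall round canister of brown board with a white label and a blue cap: 48 mm in diameter, 128 mm high, 0.18 to 0.37 kg, loose. z up. Grip it across the bin, 30 to 50 mm above this centre, as the carton.
- held_tub_mid (a point): Centre (22 mm above its foot) of the recalled squat tub: white, with a large round red sticker on its grey lid, 52 mm in diameter, 44 mm high, 0.15 to 0.31 kg, loose, z up. It stands at the back of the bin, its top 2 mm below the rim: grip it along the bin's x, one finger behind it and one in front, once the tall things are out.
- new_tub_mid (a point): Centre (22 mm above its foot) of the fresh squat tub: the same tub with a plain grey lid, no sticker, loose, standing in the green tray. z up.
- mat: Flat dark grey mat on the bench, fixed, 130 (its x) x 220 (its y) x 4 mm high. Origin at the centre of its underside, z up.
- red_tray: Red quarantine tray, open on top, fixed, empty at the start: 130 (its x) x 190 (its y) x 30 mm high, walls and floor 4 mm. Origin at the centre of its underside, z up.
- green_tray: Green goods-in tray of the same sizes as the red one, fixed; the fresh tub stands near its middle. Origin at the centre of its underside, z up.
- dispenser: Black desk tape dispenser with a roll of brown tape, 64 (its x) x 150 (its y) x 92 mm high, 0.9 kg, loose; not to be disturbed. Origin at the centre of its underside. It, the mat and the two trays share four places left and right of the bin, in any order.
- stapler: Blue and black stapler, 150 (its x) x 34 x 49 mm high, loose, lying beyond the bin; not to be disturbed. Origin at the centre of its underside.
Not all that is in view belongs to the job. Leave any purple or yellow look-alike of the part that bears held_tub_mid alone.

How it is judged:
By the outcome, as a careful person would: the job done as asked, in the order asked, and still so for the second after the job is handed in, with the robot touching nothing.
It also fails if it takes over 138 s, if anything falls off the work surface, if the arm or the gripper's body presses on something with over 40 N, if the wrist force passes 120 N, or if a joint passes its speed limit or range.

ROBOT

A 6-joint arm with a two-finger parallel gripper is mounted at the origin on the work surface. World frame = base frame: x ahead of the robot, y to its left, z up, the work surface at z = 0. Lengths are in mm, angles in rad, forces in N, time in s.
With the tool pointing down it reaches from about 300 to 875 mm from the base axis. Payload 6.4 kg.
Tool frame: the origin (TCP) lies between the finger pads; the fingertips stand manip.tip_reach ahead of it and the grasp point (between the pads) lies 3 mm ahead of it (manip.tip_reach is the distance from the TCP to the fingertips, in mm); y points along the fingers, z is the direction in which the jaws open and shut, and the axes are right-handed (so a half turn about y gives the same grasp; the last joint's range is limited). The gripper opens to 88 mm and grips with 3 to 60 N. Pads are 18 mm wide; open, the fingers measure 123 mm over their backs; the gripper's body (75 mm by 187 mm) begins 45 mm behind the grasp point.
Start: joints at [0.914, 0.181, 1.607, -0, 1.354, -0.206], TCP at [250.511, 517.577, 260.714] pointing down, gripper open.
Joint ranges: [-2.99, 2.99], [-0.89, 2.07], [0.3, 2.58], [-1.14, 4.28], [0, 2.63], [-3.12, 3.12]. Speed limits (rad/s): [2.57, 2.57, 3.01, 3.14, 3.14, 3.14].

INTERFACE

Orientations are given as [roll, pitch, yaw] about the fixed x, y, z axes, in that order (R = Rz(yaw) Ry(pitch) Rx(roll)).
In Python, from station import manip, capture, search_frame, outline_of, pinpoint gives the robot as it stands. The module is installed in compiled form; this text tells all that it offers.
- The arm moves only by the tool send_rows, never from a script. Its argument "commands" is text: rows parted by semicolons, each of 4 numbers parted by spaces: the shift along the world's x, y, z in m, then the turn about the world's z in rad. In form: x y z yaw; .... A call has 1 to 10 rows; each row is the pose to reach, as a shift and turn from the pose commanded when the call began; what a row does not reach only later rows make up. A row lasts 1/10 s, in which the tool goes at most 50 mm and 8.59 degrees, less where a joint would pass 70% of its speed; a pose out of reach is approached as far as the arm can. A call with a gripper value outside its range is refused whole. "gripper" is the finger opening in m, from 0 to 0.0881, set as the call begins (left out, the last holds). The fingers move at their own pace and stop on an object; "squeeze" is the grip in N (left out, the last holds). Time passes only in rows, so rows that repeat a pose let the fingers close. It gives the time, the measured TCP pose, the force and the opening at its end, in the units of the state.
- manip.get_obs(): the state, without advancing time (a new reading comes with each control period).
- capture(name): name is "scene" or "top" or "wrist"; returns a dict with "img" (384x512x3 uint8, blue, green, red), "range_z" (384x512 float32, mm along the optical axis (not along the pixel's ray), 0 where there is no reading), "K" (3x3 intrinsics, pixels), "T" (4x4, takes a point from camera to world coordinates); the wrist camera has in their place "mount" (4x4, takes a point from camera to tool coordinates, whose origin is the TCP and whose axes are the tool frame's). Camera axes: x right, y up, looking along -z (the intrinsics and any distortion apply to the point x, -y, -z); pixel columns grow to the right and rows downward; lengths in mm; the calibration is good to about 2 mm. A picture is of the moment at which its call begins: read the wrist's pose just before it.
- manip.hand_in(): hands the job in, once; it reports no verdict.
Trained networks look in the newest picture that a camera, given by its name, has taken for a name from the list of things; names that differ only in an ending like _2 or _b are one class to them, and where a whole thing is asked for, a point or a joint stands for the part that bears it (a point fixed in the world has none). Each returns a list of dicts, best first, with "conf" (0 to 1); they miss things now and then, are a little off and sometimes report something else, mostly with a low value. They report only what shows in the picture. A call takes as long as a camera call. They do not tell look-alikes from the thing itself.
- search_frame(camera, target): "centre" ([column, row] in pixels, amid what is visible of it).
- outline_of(camera, target): "region" (384x512 bool, what is visible of it) and "centre" ([column, row] in pixels, amid what is visible of it).
- pinpoint(camera, target): "centre" ([column, row] in pixels: a listed point, or the origin of a listed thing).
The state is a dict: "clock": time; "joints": joint angles; "qvel": joint speeds; "joint_efforts": joint torques, N m; "eef_pos": TCP position; "ee_rot": TCP orientation; "force": force on the tool from outside, world axes, zero at the start; "ft_torque": the same for the moment, N m; "finger_gap": opening from 0.0 (shut) to 1.0 (fully open).
Only numpy, scipy, OpenCV 4.12 (cv2) and the standard library are available. Lean on these libraries where they do the work, as an engineer would, in place of code of your own. Each camera call takes 0.05 s, during which the arm holds its last target. There are 200 camera calls.

## Working session

There is one attempt and no reset: what is moved stays moved. The work goes in short steps, Python scripts to look and compute and a tool call to move; the robot and the scene stay as the last step left them, time stands still between calls to the robot, and variables do not carry over. Pictures are saved under pics/ and viewed, about 12 in all and at most 16, crops included, and the job is handed in when it is done.

Besides the shell and the picture viewer there is one more tool, called after ">>>" as name(argument=value, ...) on one line, values as JSON. send_rows: Moves the arm, as the interface text tells. Its arguments: {"type":"object","properties":{"commands":{"type":"string"},"gripper":{"type":"number"},"squeeze":{"type":"number"}},"required":["commands"]}

```bash
mkdir -p pics; ls; cat > h.py <<'E'
import numpy as np, cv2
from station import manip, capture, search_frame, outline_of, pinpoint
from scipy.spatial.transform import Rotation as R
def camT(c,o=None):
    if 'T' in c: return c['T']
    T=np.eye(4);T[:3,:3]=R.from_euler('xyz',o['ee_rot']).as_matrix();T[:3,3]=o['eef_pos'];return T@c['mount']
def cloud(c,T):
    K=c['K'];z=c['range_z'];v,u=np.mgrid[:z.shape[0],:z.shape[1]]
    P=np.stack([(u-K[0,2])/K[0,0]*z,-(v-K[1,2])/K[1,1]*z,-z],-1)
    W=P@T[:3,:3].T+T[:3,3];W[z<=0]=np.nan;return W
E
python3 - <<'E'
from h import *
print(manip.get_obs(), manip.tip_reach)
for n in("top","scene"):
    c=capture(n);cv2.imwrite(f'pics/{n}0.png',c['img']);W=cloud(c,c['T'])
    if n=="top": np.savez('top0.npz',W=W,img=c['img'],K=c['K'],T=c['T'])
    print(n, c['K'].tolist(), c['T'].round(3).tolist(), [k for k in c])
    for t in["bin","carton_mid","canister_mid","held_tub_mid","new_tub_mid","mat","red_tray","green_tray","dispenser","stapler"]:
        for d in outline_of(n,t)[:3]:
            m=d['region'];p=W[m];p=p[~np.isnan(p[:,0])]
            if len(p)<5: continue
            zt=np.percentile(p[:,2],95);q=p[p[:,2]>zt-8]
            r=cv2.minAreaRect(q[:,:2].astype(np.float32))
            ra=cv2.minAreaRect(p[:,:2].astype(np.float32))
            print(t,round(d['conf'],2),np.round(d['centre']),m.sum(),'top',q.mean(0).round(),'zt',zt.round(),'rect',np.round(r[0]),np.round(r[1]),round(r[2]),'all',np.round(ra[0]),np.round(ra[1]),round(ra[2],1))
E
```

```text
pics
{'clock': 0.0, 'joints': array([ 9.13705090e-01,  1.81545004e-01,  1.60802614e+00, -4.37903667e-06,
        1.35382012e+00, -2.06268055e-01]), 'qvel': array([ 4.33073149e-05,  1.34792715e-03,  2.86163722e-04, -8.30571052e-04,
       -4.02404499e-04, -2.02743836e-03]), 'joint_efforts': array([ 1.09694021e-03, -4.33866298e+01, -3.41854298e+01,  7.02623860e-02,
        3.84803640e-02, -1.52201897e-04]), 'eef_pos': array([250.17766304, 517.14807552, 259.79913094]), 'ee_rot': array([-1.57255768e+00,  3.64186262e-04, -4.50822556e-01]), 'force': array([ 0.37819792, -0.5426927 ,  0.36075971]), 'ft_torque': array([-0.03617734, -0.04425102,  0.01474027]), 'finger_gap': 1.0015127562701558} 22.0
top [[366.5874186502756, 0.0, 257.6940264796809], [0.0, 366.5874186502756, 195.83139067859034], [0.0, 0.0, 1.0]] [[0.017, 0.983, -0.182, 433.65], [-1.0, 0.016, -0.005, 19.856], [-0.002, 0.182, 0.983, 991.009], [0.0, 0.0, 0.0, 1.0]] ['img', 'range_z', 'K', 'T']
bin 0.68 [249. 213.] 2063 top [585.  28.  53.] zt 53.0 rect [571.  28.] [250.  87.] 9 all [577.  28.] [265.  90.] 9.6
carton_mid 0.76 [259. 2
[... 3253 characters left out ...]
p [760. -75.  49.] zt 51.0 rect [757. -74.] [139.  30.] 1 all [757. -74.] [ 46. 159.] 84.7
green_tray 0.27 [271. 202.] 525 top [626.  33.  49.] zt 51.0 rect [626.  30.] [50. 66.] 8 all [622.  37.] [55. 92.] 31.0
dispenser 0.74 [330. 150.] 1519 top [635. 274.  90.] zt 91.0 rect [634. 277.] [30. 48.] 1 all [630. 268.] [ 73. 169.] 0.6
dispenser 0.5 [289. 282.] 1595 top [760. -75.  49.] zt 51.0 rect [757. -74.] [139.  31.] 1 all [758. -67.] [158.  49.] 0.4
stapler 0.88 [290. 278.] 1575 top [760. -75.  49.] zt 51.0 rect [757. -74.] [139.  31.] 1 all [759. -66.] [154.  51.] 0.5
stapler 0.58 [228. 168.] 1101 top [522.  18. 134.] zt 136.0 rect [520.  19.] [47. 55.] 7 all [490.  63.] [ 63. 180.] 32.9
```

```bash
python3 - <<'E'
import cv2,numpy as np
a=cv2.imread('pics/top0.png');b=cv2.imread('pics/scene0.png')
cv2.imwrite('pics/v1.png',cv2.resize(a,(800,600)));cv2.imwrite('pics/v2.png',cv2.resize(b,(800,600)))
E
```

```text
(no output)
```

View pics/v1.png

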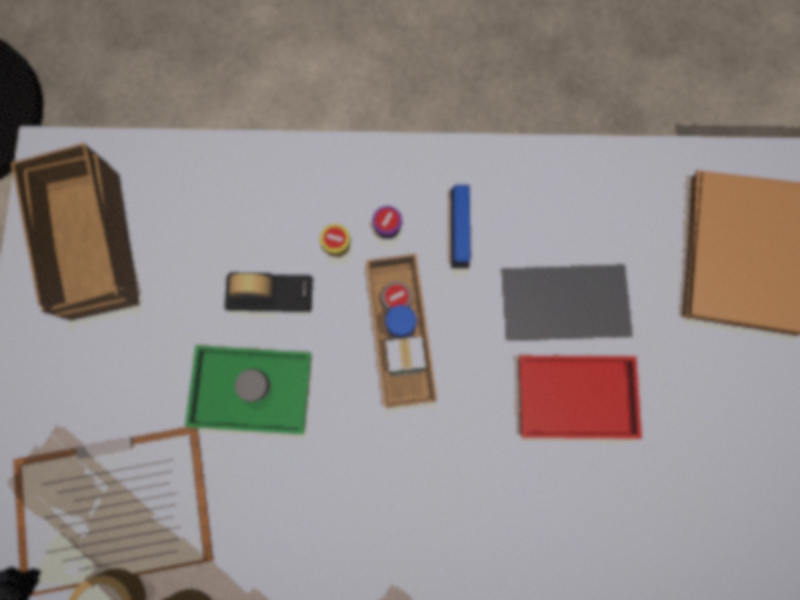

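View pics/v2.png

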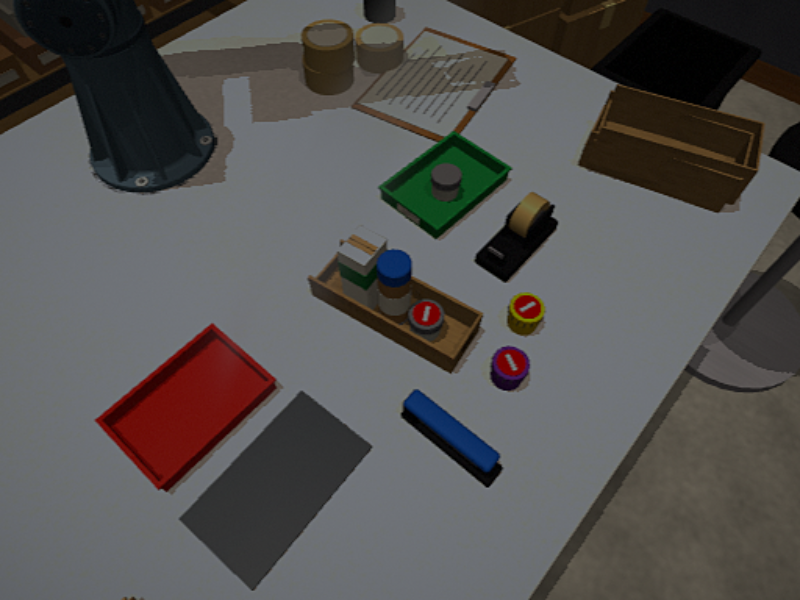

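The pictures show the bin in the middle, at about yaw 9°. From the front it holds the carton, the canister, then the red-sticker tub. The mat and red tray are on the right, and the green tray is on the left with the plain tub. Next I'll move above the bin for a closer look.

>>> send_rows(commands="0.045 -0.05 0.04 0.1;0.075 -0.09 0.06 0.2;0.1 -0.13 0.07 0.3;0.13 -0.17 0.07 0.4;0.15 -0.22 0.07 0.5;0.17 -0.26 0.07 0.608;0.19 -0.30 0.07 0.608;0.21 -0.34 0.07 0.608;0.23 -0.38 0.07 0.608;0.25 -0.42 0.07 0.608", gripper=0.088, squeeze=25)

```text
clock: 2.1
eef_pos: [498.7, 100.4, 331.0]
ee_rot: [-1.571, -0.001, 0.157]
force: [1.2, 1.0, 0.1]
finger_gap: 0.994
```

>>> send_rows(commands="0.02 -0.03 0 0;0.035 -0.055 0 0;0.045 -0.073 0 0;0.045 -0.073 0 0;0.045 -0.073 0 0")

```text
clock: 2.6
eef_pos: [542.9, 29.4, 330.5]
ee_rot: [-1.57, 0.001, 0.156]
force: [-0.1, -0.2, -0.6]
finger_gap: 0.998
```

```bash
cat > look.py <<'E'
from h import *
import sys
o=manip.get_obs();c=capture("wrist");T=camT(c,o);W=cloud(c,T)
print(o['clock'],o['eef_pos'].round(1),o['ee_rot'].round(4),'cam',T[:3,3].round(1),(-T[:3,2]).round(2))
if sys.argv[1]!='-': cv2.imwrite(f'pics/{sys.argv[1]}.png',c['img'])
for t in sys.argv[2:]:
    for d in outline_of("wrist",t)[:3]:
        m=d['region'];p=W[m];p=p[~np.isnan(p[:,0])]
        if len(p)<20: continue
        zt=np.percentile(p[:,2],95);q=p[abs(p[:,2]-zt)<5]
        r=cv2.minAreaRect(q[:,:2].astype(np.float32))
        print(t,round(d['conf'],2),np.round(d['centre']),m.sum(),'zt',zt.round(),'rect',np.round(r[0],1),np.round(r[1]),round(r[2],1),'circ',np.round(cv2.minEnclosingCircle(q[:,:2].astype(np.float32))[0],1), 'med',np.median(q,axis=0).round(1))
E
python3 look.py w1 bin carton_mid canister_mid held_tub_mid
```

```text
2.6 [542.9  29.4 330.5] [-1.5702e+00  6.0000e-04  1.5630e-01] cam [470.2  17.  454.4] [ 0.28  0.05 -0.96]
bin 0.58 [272. 172.] 7020 zt 51.0 rect [570.5  28. ] [250.  87.] 8.7 circ [570.2  28. ] med [570.2  44.3  49.9]
carton_mid 0.62 [253. 143.] 2624 zt 135.0 rect [520.6  19.5] [46. 54.] 8.3 circ [520.8  19.7] med [519.7  19.3 134.1]
canister_mid 0.7 [253. 192.] 1671 zt 133.0 rect [572.1  27.5] [47. 46.] 9.3 circ [572.1  27.5] med [570.9  27.3 131.8]
held_tub_mid 0.78 [256. 221.] 561 zt 50.0 rect [634.5  38. ] [35. 51.] 13.6 circ [626.4  36.6] med [634.7  39.2  48.4]
held_tub_mid 0.68 [257. 276.] 403 zt 44.0 rect [740.2  50.7] [ 9. 38.] 10.4 circ [744.8  51.5] med [739.6  51.1  43.5]
held_tub_mid 0.6 [311. 274.] 836 zt 46.0 rect [713.9 142. ] [29. 50.] 8.1 circ [721.  142.9] med [716.2 141.9  44.4]
```

View pics/w1.png

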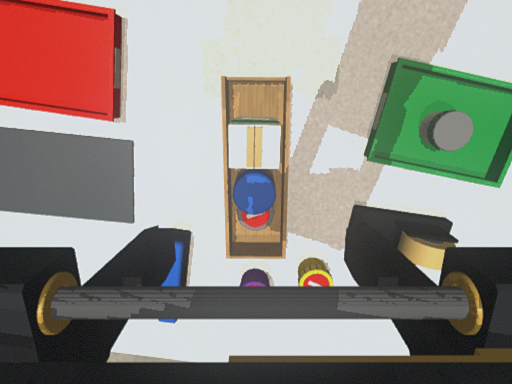

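The wrist image and networks agree to within 1 mm: carton (520.7, 19.6), canister (572, 27.5), bin yaw about 0.152 rad. I'll descend on the carton next.

>>> send_rows(commands="-0.025 -0.005 0 -0.005;-0.025 -0.005 -0.03 -0.005;-0.025 -0.005 -0.07 -0.005;-0.025 -0.005 -0.11 -0.005;-0.025 -0.005 -0.15 -0.005;-0.025 -0.005 -0.185 -0.005;-0.025 -0.005 -0.21 -0.005;-0.025 -0.005 -0.219 -0.005;-0.025 -0.005 -0.219 -0.005;-0.025 -0.005 -0.219 -0.005")

```text
clock: 3.85
eef_pos: [519.0, 24.5, 113.0]
ee_rot: [-1.571, -0.002, 0.153]
force: [0.5, -0.7, -0.3]
finger_gap: 0.999
```

>>> send_rows(commands="0 0 0 0;0 0 0 0")

```text
clock: 4.05
eef_pos: [519.1, 24.3, 113.2]
ee_rot: [-1.572, -0.003, 0.152]
force: [-0.4, -0.1, -0.2]
finger_gap: 0.998
```

>>> send_rows(commands="0.0015 -0.0047 0 0;0.0015 -0.0047 0 0;0.0015 -0.0047 0 0;0.0015 -0.0047 0 0")

```text
clock: 4.45
eef_pos: [519.6, 19.6, 111.7]
ee_rot: [-1.571, 0.0, 0.152]
force: [-0.4, 0.4, 0.3]
finger_gap: 0.997
```

>>> send_rows(commands="0 0 0 0;0 0 0 0;0 0 0 0;0 0 0 0;0 0 0 0;0 0 0 0;0 0 0 0;0 0 0 0", gripper=0.04, squeeze=25)

```text
clock: 5.25
eef_pos: [519.6, 19.7, 111.7]
ee_rot: [-1.571, 0.0, 0.152]
force: [0.7, 0.9, -0.3]
finger_gap: 0.613
```

>>> send_rows(commands="0 0 0.005 0;0 0 0.015 0;0 0 0.03 0;0 0 0.05 0;0 0 0.07 0;0 0 0.09 0;0 0 0.105 0;0 0 0.11 0;0 0 0.11 0;0 0 0.11 0")

```text
clock: 6.25
eef_pos: [519.2, 19.7, 221.1]
ee_rot: [-1.57, 0.001, 0.152]
force: [0.0, 0.6, -2.5]
finger_gap: 0.609
```

>>> send_rows(commands="0 -0.01 0.01 0;0 -0.03 0.02 0;0 -0.06 0.02 0;0.01 -0.095 0.02 0;0.035 -0.13 0.02 0;0.06 -0.165 0.02 0;0.085 -0.195 0.02 0;0.102 -0.215 0.02 0;0.11 -0.225 0.02 0;0.11 -0.225 0.02 0")

```text
clock: 7.25
eef_pos: [629.7, -207.7, 240.8]
ee_rot: [-1.571, 0.001, 0.15]
force: [-0.3, -0.0, -3.0]
finger_gap: 0.61
```

>>> send_rows(commands="0 0 -0.02 0;0 0 -0.05 0;0 0 -0.08 0;0 0 -0.1 0;0 0 -0.115 0;0 0 -0.122 0;0 0 -0.124 0;0 0 -0.124 0;0 0 -0.124 0;0 0 -0.124 0")

```text
clock: 8.25
eef_pos: [630.3, -205.7, 119.0]
ee_rot: [-1.572, -0.002, 0.152]
force: [0.7, -0.1, -3.2]
finger_gap: 0.613
```

>>> send_rows(commands="0 0 -0.002 0;0 0 -0.003 0;0 0 -0.004 0;0 0 -0.005 0;0 0 -0.005 0;0 0 -0.005 0")

```text
clock: 8.85
eef_pos: [629.6, -205.3, 112.7]
ee_rot: [-1.571, 0.0, 0.152]
force: [-1.0, 0.6, -2.1]
finger_gap: 0.613
```

>>> send_rows(commands="0 0 -0.0005 0;0 0 -0.001 0;0 0 -0.001 0;0 0 -0.001 0")

```text
clock: 9.25
eef_pos: [629.6, -205.3, 111.7]
ee_rot: [-1.571, -0.0, 0.152]
force: [0.4, -1.1, -2.2]
finger_gap: 0.612
```

>>> send_rows(commands="0 0 -0.0005 0;0 0 -0.001 0;0 0 -0.001 0;0 0 -0.001 0")

```text
clock: 9.65
eef_pos: [629.8, -205.3, 111.7]
ee_rot: [-1.571, -0.0, 0.152]
force: [-3.1, 2.2, 6.1]
finger_gap: 0.611
```

>>> send_rows(commands="0 0 0 0;0 0 0 0;0 0 0 0;0 0 0.02 0;0 0 0.05 0;0 0 0.09 0;0 0 0.12 0;0 0 0.14 0;0 0 0.14 0;0 0 0.14 0", gripper=0.082)

```text
clock: 10.65
eef_pos: [629.5, -205.3, 250.1]
ee_rot: [-1.571, 0.0, 0.152]
force: [-0.4, 0.3, -0.2]
finger_gap: 0.933
```

>>> send_rows(commands="-0.01 0.045 0 0;-0.02 0.09 0 0;-0.035 0.14 0 0;-0.045 0.185 0 0;-0.054 0.22 0 0;-0.0575 0.233 0 0;-0.0575 0.233 -0.01 0;-0.0575 0.233 -0.04 0;-0.0575 0.233 -0.06 0;-0.0575 0.233 -0.06 0")

```text
clock: 11.65
eef_pos: [569.8, 26.3, 185.8]
ee_rot: [-1.569, 0.008, 0.151]
force: [-0.3, -0.8, 0.0]
finger_gap: 0.929
```

>>> send_rows(commands="0 0 -0.03 0;0 0 -0.06 0;0 0 -0.075 0;0 0 -0.079 0;0 0 -0.079 0;0 0 -0.079 0;0 0 -0.079 0;0 0 -0.079 0")

```text
clock: 12.45
eef_pos: [572.8, 27.6, 112.9]
ee_rot: [-1.571, -0.002, 0.152]
force: [0.7, -0.5, -1.5]
finger_gap: 0.93
```

>>> send_rows(commands="0 0 0 0;0 0 0 0;0 0 0 0;0 0 0 0;0 0 0 0;0 0 0 0;0 0 0 0;0 0 0 0;0 0 0 0;0 0 0 0", gripper=0.035)

```text
clock: 13.45
eef_pos: [572.1, 27.7, 111.7]
ee_rot: [-1.571, 0.0, 0.152]
force: [-1.1, 0.3, 0.4]
finger_gap: 0.539
```

>>> send_rows(commands="0 0 0.005 0;0 0 0.015 0;0 0 0.03 0;0 0 0.05 0;0 0 0.07 0;0 0 0.09 0;0 0 0.105 0;0 0 0.11 0;0 0 0.11 0;0 0 0.11 0")

```text
clock: 14.45
eef_pos: [571.6, 27.7, 220.9]
ee_rot: [-1.57, 0.001, 0.152]
force: [-0.7, 0.8, -3.2]
finger_gap: 0.537
```

>>> send_rows(commands="0 -0.01 0.02 0;0.005 -0.04 0.04 0;0.015 -0.08 0.05 0;0.025 -0.12 0.05 0;0.035 -0.165 0.05 0;0.045 -0.21 0.05 0;0.05 -0.255 0.05 0;0.055 -0.3 0.05 0;0.058 -0.33 0.05 0;0.058 -0.343 0.05 0")

```text
clock: 15.45
eef_pos: [629.1, -318.4, 269.3]
ee_rot: [-1.569, 0.002, 0.149]
force: [0.1, -0.5, -2.8]
finger_gap: 0.539
```

>>> send_rows(commands="0 0 0 0;0 0 -0.03 0;0 0 -0.07 0;0 0 -0.1 0;0 0 -0.125 0;0 0 -0.142 0;0 0 -0.15 0;0 0 -0.153 0;0 0 -0.155 0;0 0 -0.155 0")

```text
clock: 16.45
eef_pos: [630.8, -315.6, 118.0]
ee_rot: [-1.572, -0.001, 0.152]
force: [0.5, 0.4, -2.1]
finger_gap: 0.536
```

>>> send_rows(commands="0 0 0 0;0 0 -0.001 0;0 0 -0.002 0;0 0 -0.003 0;0 0 -0.003 0;0 0 -0.003 0;0 0 -0.003 0")

```text
clock: 17.15
eef_pos: [630.1, -315.3, 113.7]
ee_rot: [-1.571, 0.0, 0.152]
force: [-0.9, -0.0, -1.9]
finger_gap: 0.533
```

>>> send_rows(commands="0 0 -0.001 0;0 0 -0.0015 0;0 0 -0.002 0;0 0 -0.0025 0;0 0 -0.0028 0;0 0 -0.0028 0")

```text
clock: 17.75
eef_pos: [630.3, -315.3, 111.7]
ee_rot: [-1.571, -0.0, 0.152]
force: [-3.0, 1.9, 4.4]
finger_gap: 0.539
```

>>> send_rows(commands="0 0 0 0;0 0 0 0;0 0 0 0;0 0 0.02 0;0 0 0.05 0;0 0 0.09 0;0 0 0.12 0;0 0 0.14 0;0 0 0.14 0;0 0 0.14 0", gripper=0.076)

```text
clock: 18.75
eef_pos: [630.0, -315.3, 250.3]
ee_rot: [-1.571, 0.0, 0.152]
force: [-0.1, -0.5, 0.2]
finger_gap: 0.869
```

```bash
python3 -c "
from h import *
o=manip.get_obs();print(o['joints'].round(2),o['eef_pos'],o['ee_rot'])"
```

```text
[-0.63  0.47  1.25 -0.    1.42 -2.35] [ 630.00140727 -315.30592258  250.31571643] [-1.57082525e+00  4.08597874e-05  1.52162942e-01]
```

>>> send_rows(commands="0 0.02 0 -0.14;0 0.06 0 -0.28;0 0.1 0 -0.42;0 0.14 0 -0.56;0 0.18 0 -0.7;0 0.22 0 -0.84;0 0.26 0 -0.98;0 0.3 0 -1.12;0 0.335 0 -1.26;-0.004 0.352 0 -1.4")

```text
clock: 19.75
eef_pos: [624.8, 39.9, 248.1]
ee_rot: [-1.574, 0.002, -1.251]
force: [1.0, -0.9, 0.2]
finger_gap: 0.861
```

>>> send_rows(commands="0 0 0 -0.1;0 0 0 -0.171;0 0 0 -0.171;0 0 0 -0.171")

```text
clock: 20.15
eef_pos: [625.4, 36.7, 249.1]
ee_rot: [-1.573, 0.001, -1.417]
force: [-1.0, -0.6, -0.2]
finger_gap: 0.864
```

```bash
python3 look.py w2 bin held_tub_mid
```

```text
20.15 [625.4  36.7 249.1] [-1.5734e+00  8.0000e-04 -1.4170e+00] cam [614.  107.9 373. ] [ 0.04 -0.28 -0.96]
bin 0.62 [202. 164.] 17065 zt 50.0 rect [570.5  27.5] [250.  87.] 8.8 circ [570.5  27.5] med [590.7  38.7  49.8]
held_tub_mid 0.89 [375.  77.] 2469 zt 46.0 rect [727.1 144.6] [51. 50.] 15.3 circ [727.  144.2] med [726.1 144.5  44.4]
held_tub_mid 0.71 [384. 167.] 2151 zt 46.0 rect [761.1  55.3] [51. 50.] 32.9 circ [761.6  54.9] med [760.3  55.8  44.3]
held_tub_mid 0.67 [262. 170.] 1902 zt 50.0 rect [626.1  35.7] [52. 52.] 61.9 circ [625.9  35.8] med [625.7  36.8  48.2]
```

View pics/w2.png

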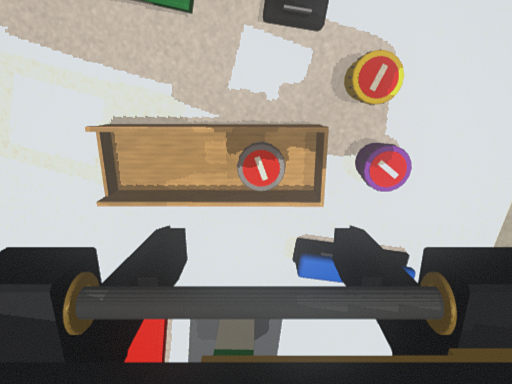

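>>> send_rows(commands="0 -0.0005 -0.03 0;0 -0.0005 -0.07 0;0 -0.0005 -0.11 0;0 -0.0005 -0.14 0;0 -0.0005 -0.17 0;0 -0.0005 -0.19 0;0 -0.0005 -0.2 0;0 -0.0005 -0.2 0;0 -0.0005 -0.2 0;0 -0.0005 -0.2 0")

```text
clock: 21.3
eef_pos: [627.3, 36.0, 52.6]
ee_rot: [-1.568, -0.001, -1.419]
force: [-0.0, -0.0, -0.3]
finger_gap: 0.862
```

>>> send_rows(commands="0 0 -0.005 0;0 0 -0.01 0;0 0 -0.014 0;0 0 -0.017 0;0 0 -0.017 0;0 0 -0.017 0;0 0 -0.017 0")

```text
clock: 22.0
eef_pos: [626.2, 36.2, 34.0]
ee_rot: [-1.571, -0.0, -1.419]
force: [0.7, -0.1, 0.1]
finger_gap: 0.868
```

>>> send_rows(commands="0 0 0 0;0 0 0 0;0 0 0 0;0 0 0 0;0 0 0 0;0 0 0 0;0 0 0 0;0 0 0 0", gripper=0.04)

```text
clock: 22.8
eef_pos: [626.2, 36.2, 34.0]
ee_rot: [-1.571, -0.0, -1.419]
force: [0.1, 0.4, 1.3]
finger_gap: 0.583
```

>>> send_rows(commands="0 0 0.005 0;0 0 0.015 0;0 0 0.035 0;0 0 0.06 0;0 0 0.09 0;0 0 0.12 0;0 0 0.14 0;0 0 0.15 0;0 0 0.15 0;0 0 0.15 0")

```text
clock: 23.8
eef_pos: [625.5, 36.2, 183.0]
ee_rot: [-1.572, 0.0, -1.419]
force: [-1.0, -0.4, -2.1]
finger_gap: 0.583
```

>>> send_rows(commands="-0.01 -0.01 0 0;-0.025 -0.04 0 0;-0.045 -0.08 0 0;-0.065 -0.12 0 0;-0.087 -0.16 0 0;-0.108 -0.2 0 0;-0.13 -0.24 0 0;-0.147 -0.28 0 0;-0.157 -0.3 0 0;-0.161 -0.307 0 0")

```text
clock: 24.8
eef_pos: [462.8, -272.7, 182.7]
ee_rot: [-1.573, 0.001, -1.422]
force: [0.5, -0.5, -0.9]
finger_gap: 0.583
```

>>> send_rows(commands="0 0 -0.02 0;0 0 -0.05 0;0 0 -0.08 0;0 0 -0.105 0;0 0 -0.125 0;0 0 -0.137 0;0 0 -0.142 0;0 0 -0.145 0;0 0 -0.145 0;0 0 -0.145 0")

```text
clock: 25.8
eef_pos: [465.7, -271.2, 39.8]
ee_rot: [-1.57, -0.001, -1.419]
force: [-0.3, 0.2, -1.8]
finger_gap: 0.579
```

>>> send_rows(commands="0 0 0 0;0 0 -0.001 0;0 0 -0.002 0;0 0 -0.003 0;0 0 -0.003 0;0 0 -0.003 0;0 0 -0.003 0")

```text
clock: 26.5
eef_pos: [465.1, -270.8, 35.9]
ee_rot: [-1.571, 0.0, -1.419]
force: [0.9, 0.6, -1.9]
finger_gap: 0.581
```

>>> send_rows(commands="0 0 -0.0005 0;0 0 -0.001 0;0 0 -0.0015 0;0 0 -0.002 0;0 0 -0.0025 0;0 0 -0.0025 0")

```text
clock: 27.1
eef_pos: [465.1, -270.8, 34.0]
ee_rot: [-1.571, 0.0, -1.419]
force: [-1.8, 0.6, 5.0]
finger_gap: 0.583
```

>>> send_rows(commands="0 0 0 0;0 0 0 0;0 0 0 0;0 0 0.01 0;0 0 0.04 0;0 0 0.08 0;0 0 0.12 0;0 0 0.16 0;0 0 0.19 0;0 0 0.2 0", gripper=0.07)

```text
clock: 28.1
eef_pos: [466.5, -272.0, 238.0]
ee_rot: [-1.566, -0.006, -1.419]
force: [0.4, -0.4, -0.2]
finger_gap: 0.793
```

>>> send_rows(commands="0 0.045 0 0.1;0 0.09 0 0.2;0 0.135 0 0.3;0 0.18 0 0.4;0 0.225 0 0.5;0 0.27 0 0.6;0 0.315 0 0.7;0 0.36 0 0.8;0 0.405 0 0.9;0 0.45 0 1.0", gripper=0.078)

```text
clock: 29.1
eef_pos: [464.2, 181.0, 232.4]
ee_rot: [-1.572, 0.001, -0.415]
force: [1.1, -0.3, 0.7]
finger_gap: 0.888
```

>>> send_rows(commands="0.005 0.04 0 0;0.009 0.075 0 0;0.009 0.091 0 0;0.009 0.091 0 0;0.009 0.091 0 0")

```text
clock: 29.6
eef_pos: [473.6, 269.4, 232.6]
ee_rot: [-1.572, 0.001, -0.418]
force: [-0.5, 0.0, -0.3]
finger_gap: 0.885
```

```bash
python3 look.py w3 green_tray new_tub_mid
```

```text
29.6 [473.6 269.4 232.6] [-1.5724e+00  9.0000e-04 -4.1840e-01] cam [406.5 298.3 356.5] [ 0.26 -0.12 -0.96]
green_tray 0.63 [277. 146.] 21209 zt 30.0 rect [468.4 279.1] [197. 137.] 87.3 circ [468.  279.2] med [458.5 288.3  29.8]
new_tub_mid 0.65 [261. 173.] 2064 zt 49.0 rect [473.6 271.4] [50. 52.] 68.2 circ [474.  271.3] med [472.9 271.9  47.9]
```

View pics/w3.png

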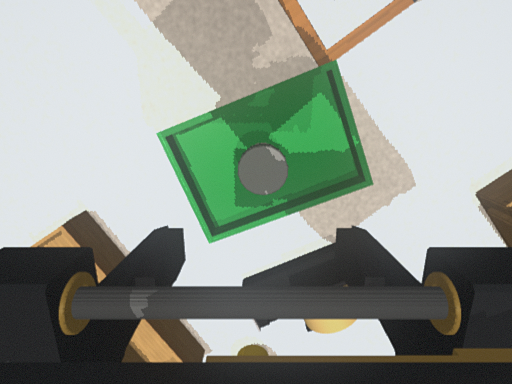

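The plain-lid tub is centred at about (263, 168), which is world (474, 271). I'll pick it up.

>>> send_rows(commands="0 0.001 -0.03 0;0 0.001 -0.07 0;0 0.001 -0.11 0;0 0.001 -0.14 0;0 0.001 -0.165 0;0 0.001 -0.18 0;0 0.001 -0.182 0;0 0.001 -0.182 0;0 0.001 -0.182 0;0 0.001 -0.182 0")

```text
clock: 30.75
eef_pos: [475.2, 271.5, 52.9]
ee_rot: [-1.569, -0.002, -0.419]
force: [-0.1, 0.5, -0.4]
finger_gap: 0.883
```

>>> send_rows(commands="0 0 -0.005 0;0 0 -0.01 0;0 0 -0.014 0;0 0 -0.017 0;0 0 -0.018 0;0 0 -0.018 0;0 0 -0.018 0")

```text
clock: 31.45
eef_pos: [474.2, 271.2, 33.4]
ee_rot: [-1.571, -0.0, -0.419]
force: [0.1, 0.2, 0.8]
finger_gap: 0.884
```

>>> send_rows(commands="0 0 0 0;0 0 0 0;0 0 0 0;0 0 0 0;0 0 0 0;0 0 0 0;0 0 0 0;0 0 0 0", gripper=0.04)

```text
clock: 32.25
eef_pos: [474.3, 271.3, 33.6]
ee_rot: [-1.571, -0.0, -0.419]
force: [0.7, 1.3, 0.4]
finger_gap: 0.583
```

>>> send_rows(commands="0 0 0.005 0;0 0 0.015 0;0 0 0.035 0;0 0 0.06 0;0 0 0.09 0;0 0 0.12 0;0 0 0.14 0;0.01 -0.01 0.15 0;0.02 -0.03 0.15 -0.1;0.035 -0.06 0.15 -0.2")

```text
clock: 33.25
eef_pos: [509.3, 210.8, 183.7]
ee_rot: [-1.571, -0.0, -0.621]
force: [0.7, -0.4, -2.4]
finger_gap: 0.582
```

>>> send_rows(commands="0.02 -0.035 0 -0.1;0.04 -0.07 0 -0.2;0.06 -0.1 0 -0.3;0.08 -0.13 0 -0.4;0.1 -0.155 0 -0.5;0.112 -0.17 0 -0.6;0.117 -0.175 0 -0.7;0.117 -0.1755 0 -0.8;0.117 -0.1755 0 -0.8;0.117 -0.1755 0 -0.8")

```text
clock: 34.25
eef_pos: [625.8, 35.1, 182.8]
ee_rot: [-1.572, 0.0, -1.417]
force: [0.1, 0.6, -2.1]
finger_gap: 0.584
```

>>> send_rows(commands="0 0 0 0;0 0 0 0")

```text
clock: 34.45
eef_pos: [626.0, 35.8, 183.3]
ee_rot: [-1.571, 0.0, -1.417]
force: [-0.5, 0.0, -1.7]
finger_gap: 0.584
```

>>> send_rows(commands="0 0 -0.02 0;0 0 -0.05 0;0 0 -0.08 0;0 0 -0.1 0;0 0 -0.115 0;0 0 -0.13 0;0 0 -0.14 0;0 0 -0.145 0;0 0 -0.147 0;0 0 -0.147 0")

```text
clock: 35.45
eef_pos: [626.5, 35.6, 36.8]
ee_rot: [-1.57, -0.0, -1.419]
force: [0.3, 0.4, -0.8]
finger_gap: 0.583
```

>>> send_rows(commands="0 0 0 0;0 0 0 0;0 0 -0.001 0;0 0 -0.0015 0;0 0 -0.002 0;0 0 -0.0025 0;0 0 -0.003 0;0 0 -0.003 0")

```text
clock: 36.25
eef_pos: [626.1, 35.7, 33.5]
ee_rot: [-1.571, 0.0, -1.419]
force: [-1.7, 0.2, 0.6]
finger_gap: 0.579
```

>>> send_rows(commands="0 0 0 0;0 0 0 0;0 0 0 0;0 0 0.01 0;0 0 0.03 0;0 0 0.07 0;0 0 0.12 0;0 0 0.17 0;0 0 0.21 0;0 0 0.216 0", gripper=0.07)

```text
clock: 37.25
eef_pos: [629.1, 35.4, 257.5]
ee_rot: [-1.559, -0.003, -1.419]
force: [0.7, 0.5, 1.0]
finger_gap: 0.792
```

```bash
python3 look.py w4 bin new_tub_mid
```

```text
37.25 [629.1  35.4 257.5] [-1.5592 -0.0033 -1.4186] cam [616.  107.  381.2] [ 0.05 -0.28 -0.96]
bin 0.64 [196. 161.] 16037 zt 50.0 rect [570.4  27.5] [250.  87.] 8.8 circ [569.7  28.4] med [582.   44.7  49.8]
new_tub_mid 0.56 [252. 162.] 1762 zt 49.0 rect [625.6  35.9] [50. 51.] 8.6 circ [626.   35.6] med [625.6  36.3  47.9]
```

View pics/w4.png

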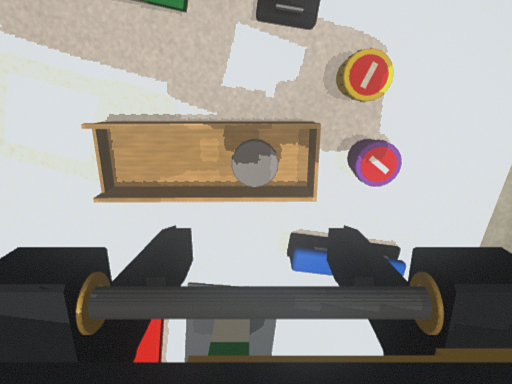

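>>> send_rows(commands="0 -0.02 0 0.14;0 -0.06 0 0.28;0 -0.1 0 0.42;0 -0.14 0 0.56;0 -0.18 0 0.7;0 -0.22 0 0.84;0 -0.26 0 0.98;0 -0.3 0 1.12;0 -0.335 0 1.26;0.004 -0.351 0 1.4", gripper=0.076)

```text
clock: 38.4
eef_pos: [628.1, -318.2, 245.7]
ee_rot: [-1.569, 0.005, -0.016]
force: [-0.1, -0.2, 0.5]
finger_gap: 0.861
```

>>> send_rows(commands="0 0 0.02 0.1;0 0 0.04 0.171;0 0 0.05 0.171;0 0 0.05 0.171;0 0 0.05 0.171")

```text
clock: 38.9
eef_pos: [629.7, -314.8, 297.6]
ee_rot: [-1.569, 0.002, 0.151]
force: [0.3, 0.6, 0.3]
finger_gap: 0.863
```

```bash
python3 look.py w5 mat canister_mid carton_mid
```

```text
38.9 [ 629.7 -314.8  297.6] [-1.5691  0.0016  0.1511] cam [ 557.1 -326.9  421.6] [ 0.28  0.04 -0.96]
mat 0.8 [298. 138.] 9664 zt 5.0 rect [ 630.  -260.8] [130. 220.] 3.1 circ [ 627.5 -261.7] med [ 602.8 -266.3    4.1]
canister_mid 0.91 [259. 172.] 2361 zt 133.0 rect [ 629.9 -316. ] [46. 47.] 31.2 circ [ 630.5 -315.6] med [ 629.1 -315.9  131.9]
carton_mid 0.82 [358. 184.] 4497 zt 135.0 rect [ 630.7 -205.8] [46. 54.] 8.3 circ [ 630.4 -206. ] med [ 629.5 -206.8  134.2]
carton_mid 0.65 [323.  49.] 12674 zt 30.0 rect [ 481.8 -270.1] [104. 197.] 0.6 circ [ 481.3 -269.8] med [ 523.8 -248.4   30. ]
```

View pics/w5.png

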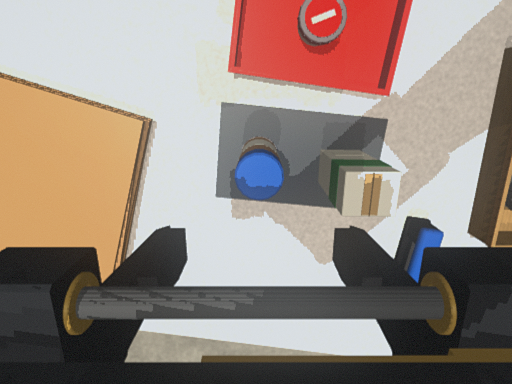

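The canister stands at (630, -315.5), the carton at (630.5, -206), and the recalled tub is in the red tray. I'll pick the canister up again.

>>> send_rows(commands="0 0 -0.04 0;0 0 -0.08 0;0 0 -0.12 0;0 0 -0.15 0;0 0 -0.17 0;0 0 -0.18 0;0 0 -0.185 0;0 0 -0.185 0;0 0 -0.185 0;0 0 -0.185 0")

```text
clock: 40.1
eef_pos: [630.9, -315.8, 116.1]
ee_rot: [-1.573, -0.002, 0.152]
force: [0.4, 0.1, -0.1]
finger_gap: 0.865
```

>>> send_rows(commands="0 0 0 0;0 0 0 0;0 0 0 0;0 0 0 0")

```text
clock: 40.5
eef_pos: [630.1, -315.4, 114.5]
ee_rot: [-1.571, -0.0, 0.152]
force: [0.3, 0.1, -0.9]
finger_gap: 0.864
```

>>> send_rows(commands="0 0 -0.0028 0;0 0 -0.0028 0;0 0 -0.0028 0")

```text
clock: 40.8
eef_pos: [630.0, -315.2, 111.3]
ee_rot: [-1.57, 0.0, 0.152]
force: [0.7, -0.4, -0.2]
finger_gap: 0.867
```

>>> send_rows(commands="0 0 0 0;0 0 0 0;0 0 0 0;0 0 0 0;0 0 0 0;0 0 0 0;0 0 0 0;0 0 0 0", gripper=0.035)

```text
clock: 41.6
eef_pos: [630.1, -315.3, 111.7]
ee_rot: [-1.571, -0.0, 0.152]
force: [-0.1, -0.4, 1.0]
finger_gap: 0.538
```

>>> send_rows(commands="0 0 0.005 0;0 0 0.02 0;0 0 0.045 0;0 0 0.075 0;0 0 0.105 0;0 0 0.135 0;0 0 0.155 0;0 0 0.16 0;0 0 0.16 0;0 0 0.16 0")

```text
clock: 42.6
eef_pos: [629.5, -314.9, 270.1]
ee_rot: [-1.569, 0.002, 0.152]
force: [-0.6, 0.3, -3.4]
finger_gap: 0.537
```

>>> send_rows(commands="-0.002 0.015 0 0;-0.008 0.045 0 0;-0.015 0.085 0 0;-0.022 0.13 0 0;-0.03 0.175 0 0;-0.037 0.22 0 0;-0.045 0.265 0 0;-0.051 0.305 0 0;-0.056 0.332 0 0;-0.058 0.343 0 0")

```text
clock: 43.6
eef_pos: [570.3, 31.3, 270.5]
ee_rot: [-1.569, 0.002, 0.156]
force: [0.4, 0.1, -2.0]
finger_gap: 0.54
```

>>> send_rows(commands="0 0 0 0;0 0 -0.02 0;0 0 -0.05 0;0 0 -0.075 0;0 0 -0.09 0;0 0 -0.1 0;0 0 -0.1 0;0 0 -0.1 0;0 0 -0.1 0;0 0 -0.1 0")

```text
clock: 44.6
eef_pos: [572.8, 27.6, 172.8]
ee_rot: [-1.571, -0.002, 0.152]
force: [1.0, 0.5, -2.6]
finger_gap: 0.533
```

>>> send_rows(commands="0 0 -0.015 0;0 0 -0.03 0;0 0 -0.04 0;0 0 -0.048 0;0 0 -0.053 0;0 0 -0.056 0;0 0 -0.058 0;0 0 -0.058 0;0 0 -0.058 0;0 0 -0.058 0")

```text
clock: 45.6
eef_pos: [572.4, 27.6, 114.1]
ee_rot: [-1.571, -0.001, 0.152]
force: [0.9, 0.2, -3.2]
finger_gap: 0.54
```

>>> send_rows(commands="0 0 -0.0005 0;0 0 -0.001 0;0 0 -0.0015 0;0 0 -0.002 0;0 0 -0.0025 0;0 0 -0.0025 0;0 0 -0.0025 0")

```text
clock: 46.3
eef_pos: [572.3, 27.7, 111.6]
ee_rot: [-1.571, -0.001, 0.152]
force: [-3.6, 0.1, 4.6]
finger_gap: 0.538
```

>>> send_rows(commands="0 0 0 0;0 0 0 0;0 0 0 0;0 0 0.02 0;0 0 0.05 0;0 0 0.09 0;0 0 0.12 0;0 0 0.14 0;0 0 0.14 0;0 0 0.14 0", gripper=0.076)

```text
clock: 47.3
eef_pos: [571.9, 27.7, 250.5]
ee_rot: [-1.571, 0.0, 0.152]
force: [0.3, 0.0, 0.1]
finger_gap: 0.863
```

>>> send_rows(commands="0.01 -0.045 0 0;0.02 -0.09 0 0;0.035 -0.14 0 0;0.045 -0.185 0 0;0.054 -0.22 0 0;0.0575 -0.233 0 0;0.0575 -0.233 -0.01 0;0.0575 -0.233 -0.04 0;0.0575 -0.233 -0.06 0;0.0575 -0.233 -0.06 0", gripper=0.082)

```text
clock: 48.3
eef_pos: [626.9, -201.8, 185.7]
ee_rot: [-1.565, 0.007, 0.154]
force: [-0.4, 0.5, -0.3]
finger_gap: 0.93
```

>>> send_rows(commands="0 0 -0.03 0;0 0 -0.06 0;0 0 -0.075 0;0 0 -0.079 0;0 0 -0.079 0;0 0 -0.079 0;0 0 -0.079 0;0 0 -0.079 0;0 0 -0.079 0;0 0 -0.079 0")

```text
clock: 49.3
eef_pos: [629.7, -205.5, 112.5]
ee_rot: [-1.571, -0.0, 0.152]
force: [0.3, -0.2, -0.4]
finger_gap: 0.927
```

>>> send_rows(commands="0 0 0 0;0 0 0 0;0 0 0 0;0 0 0 0;0 0 0 0;0 0 0 0;0 0 0 0;0 0 0 0", gripper=0.04)

```text
clock: 50.1
eef_pos: [629.6, -205.3, 112.1]
ee_rot: [-1.571, 0.0, 0.152]
force: [0.4, 0.5, -1.1]
finger_gap: 0.608
```

>>> send_rows(commands="0 0 0.005 0;0 0 0.02 0;0 0 0.045 0;0 0 0.075 0;0 0 0.105 0;0 0 0.135 0;0 0 0.155 0;0 0 0.16 0;0 0 0.16 0;0 0 0.16 0")

```text
clock: 51.1
eef_pos: [629.0, -205.0, 270.8]
ee_rot: [-1.57, 0.002, 0.152]
force: [-0.2, -0.2, -2.4]
finger_gap: 0.611
```

>>> send_rows(commands="-0.01 0.01 0 0;-0.025 0.035 0 0;-0.045 0.07 0 0;-0.065 0.105 0 0;-0.085 0.14 0 0;-0.098 0.175 0 0;-0.107 0.205 0 0;-0.11 0.22 0 0;-0.11 0.225 0 0;-0.11 0.225 0 0")

```text
clock: 52.1
eef_pos: [519.8, 19.7, 271.5]
ee_rot: [-1.571, 0.001, 0.153]
force: [0.3, -0.1, -2.4]
finger_gap: 0.615
```

>>> send_rows(commands="0 0 0 0;0 0 0 0;0 0 0 0;0 0 0 0")

```text
clock: 52.5
eef_pos: [519.8, 19.0, 272.1]
ee_rot: [-1.571, 0.0, 0.151]
force: [-0.7, 0.4, -1.8]
finger_gap: 0.613
```

>>> send_rows(commands="0 0 -0.015 0;0 0 -0.035 0;0 0 -0.055 0;0 0 -0.075 0;0 0 -0.09 0;0 0 -0.1 0;0 0 -0.1 0;0 0 -0.1 0;0 0 -0.1 0;0 0 -0.1 0")

```text
clock: 53.5
eef_pos: [520.2, 19.6, 173.1]
ee_rot: [-1.571, -0.002, 0.152]
force: [0.3, -0.2, -3.0]
finger_gap: 0.611
```

>>> send_rows(commands="0 0 -0.015 0;0 0 -0.03 0;0 0 -0.04 0;0 0 -0.048 0;0 0 -0.053 0;0 0 -0.056 0;0 0 -0.057 0;0 0 -0.057 0;0 0 -0.057 0;0 0 -0.057 0")

```text
clock: 54.5
eef_pos: [519.9, 19.6, 115.5]
ee_rot: [-1.571, -0.001, 0.152]
force: [-0.0, 1.0, -2.4]
finger_gap: 0.611
```

>>> send_rows(commands="0 0 -0.001 0;0 0 -0.0015 0;0 0 -0.002 0;0 0 -0.0025 0;0 0 -0.003 0;0 0 -0.003 0;0 0 -0.003 0")

```text
clock: 55.2
eef_pos: [519.6, 19.7, 112.1]
ee_rot: [-1.571, 0.0, 0.152]
force: [0.5, -0.2, -0.7]
finger_gap: 0.611
```

>>> send_rows(commands="0 0 -0.0005 0;0 0 -0.0008 0;0 0 -0.0008 0;0 0 -0.0008 0")

```text
clock: 55.6
eef_pos: [519.8, 19.7, 112.0]
ee_rot: [-1.571, -0.0, 0.152]
force: [-2.3, 0.2, 5.9]
finger_gap: 0.605
```

Contact is confirmed. I'll release it, rise, back off toward the robot and look.

>>> send_rows(commands="0 0 0 0;0 0 0 0;0 0 0 0;0 0 0.02 0;0 0 0.05 0;0 0 0.09 0;0 0 0.13 0;0 0 0.17 0;0 0 0.21 0;0 0 0.22 0", gripper=0.082)

```text
clock: 56.6
eef_pos: [521.5, 19.4, 336.6]
ee_rot: [-1.574, -0.008, 0.152]
force: [1.6, 1.1, -0.4]
finger_gap: 0.93
```

>>> send_rows(commands="0.02 0 0 0;0.025 0.005 0 0;0.025 0.005 0 0;0.025 0.005 0 0")

```text
clock: 57.0
eef_pos: [543.8, 25.0, 329.9]
ee_rot: [-1.57, 0.003, 0.153]
force: [0.3, 0.5, -0.1]
finger_gap: 0.929
```

```bash
python3 look.py w6 bin carton_mid canister_mid new_tub_mid; python3 -c "
from h import *
c=capture('scene');cv2.imwrite('pics/s2.png',cv2.resize(c['img'],(800,600)))"
```

```text
57.0 [543.8  25.  329.9] [-1.57    0.0027  0.1527] cam [471.4  12.9 454. ] [ 0.28  0.04 -0.96]
bin 0.79 [279. 173.] 7048 zt 51.0 rect [571.5  28.1] [250.  87.] 8.7 circ [570.6  29. ] med [573.5  40.8  49.9]
bin 0.73 [443. 123.] 14232 zt 30.0 rect [468.2 279.5] [197. 136.] 87.3 circ [468.4 278.9] med [475.1 240.7  30. ]
carton_mid 0.59 [257. 145.] 2697 zt 135.0 rect [520.8  19.4] [46. 54.] 7.6 circ [521.1  19.1] med [520.1  19.3 134.1]
canister_mid 0.68 [257. 194.] 1746 zt 133.0 rect [568.6  26.9] [53. 46.] 7.2 circ [568.7  24.4] med [571.   27.  131.9]
new_tub_mid 0.9 [260. 221.] 535 zt 49.0 rect [634.7  38. ] [32. 52.] 12.2 circ [625.8  36.1] med [634.8  38.3  48. ]
```

View pics/s2.png

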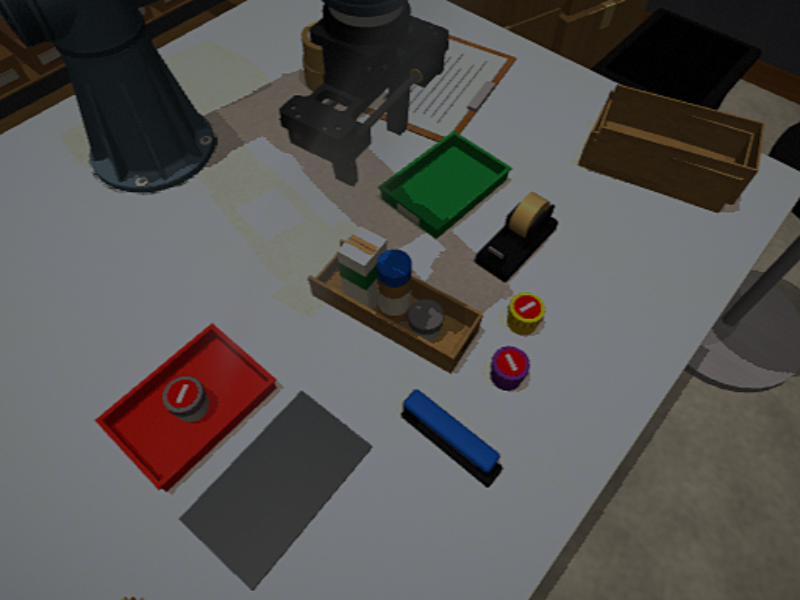

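View pics/w6.png

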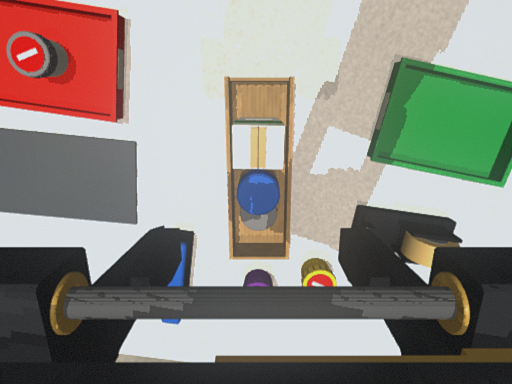

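The scene matches the start. The carton, canister and tub medians are each within 0.4 mm of where they were, and the recalled tub stands in the red tray. I'll hand in.

```bash
python3 -c "
from h import *
print(manip.hand_in())"
```

```text
the job is handed in; nothing more can be done
None
```

The job is done and was handed in at about 57 s of the 138 s allowed, with no verdict reported. The recalled tub stands in the red tray, and the fresh tub is at the back of the bin. The carton and then the canister went onto the mat first. At the end the canister and then the carton went back into the bin.

- **Carton and canister:** the last wrist-camera check put both within about 0.5 mm of where they stood at the start.
- **Fresh tub:** it is about 0.5 mm from the spot where the recalled tub stood. I measured this from above before the tall things went back.
- **Everything else:** the final pictures show everything upright, the mat and green tray empty, and the dispenser, stapler and look-alike tubs apparently undisturbed.
- **One reading disagreed:** the last canister outline was stretched, giving 53 x 46 mm with its centre 3.5 mm off. I put this down to the mask spilling onto a neighbour, because the median of its top points matched the start.

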